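Tighten the filter holder's lid in cross order

ROBOT

A 7-joint arm with a two-finger parallel gripper is mounted at the origin on the work surface. World frame = base frame: x ahead of the robot, y to its left, z up, the work surface at z = 0. Lengths are in m, angles in degrees, forces in N, time in s.
With the tool pointing down it reaches from about 0.4 to 0.85 m from the base axis. Payload 10.4 kg.
Tool frame: the origin (TCP) lies between the finger pads; the fingertips stand robot.tip_reach ahead of it and the grasp point (between the pads) lies 11 mm behind it (robot.tip_reach is the distance from the TCP to the fingertips, in m); z points along the fingers, y is the line along which they close (so a half turn about z gives the same grasp; the last joint's range is limited). The gripper opens to 85 mm and grips with 20 to 120 N. Pads are 22 mm wide; open, the fingers measure 114 mm over their backs; the gripper's body (76 mm by 85 mm) begins 54 mm behind the grasp point. The pads swing forward as they close: fully open they stand 13 mm farther back than shut.
Start: joints at [-75.894, 19.034, -3.707, 83.658, 1.238, 77.344, -5.071], TCP at [0.166, 0.603, 0.239] pointing down, gripper open.
Joint ranges: [-148.97, 148.97], [-28.65, 121.19], [-84.17, 76.75], [9.2, 138.47], [-72.65, 252.65], [3.7, 117.97], [-149.18, 149.18]. Speed limits (degrees/s): [127.2, 127.2, 159.86, 159.86, 180, 180, 180].

INTERFACE

Orientations are given as [roll, pitch, yaw] about the fixed x, y, z axes, in that order (R = Rz(yaw) Ry(pitch) Rx(roll)).
In Python, from station import robot gives the robot as it stands.
- The arm moves only by the tool arm_command, never from a script. Its argument "increments" is a list of rows, each a list of 3 entries, a list of its own where there are three numbers: the opening, from -1 (shut) to 1 (fully open), then the shift along the tool's x, y, z as a fraction of full scale, then the turn about the tool's z as a fraction of full scale. In form: [[gripper, [x, y, z], turn], ...]. A call has 1 to 12 rows; each row is the pose to reach, as a shift and turn from the pose commanded when the call began, along the tool's axes at that moment, turning the shorter way round; what a row does not reach only later rows make up. Full scale, the value 1, is 0.4 m for a shift and 180 degrees for a turn. A row lasts 1/12 s, in which the tool goes at most 41.7 mm and 7.16 degrees, less where a joint would pass 70% of its speed; a pose out of reach is approached as far as the arm can. A call with a number of a shift or a turn outside -1 to 1 is refused whole. A call with a gripper value outside its range is refused whole. The fingers move at their own pace and stop on an object; "force" is the grip in N (left out, the last holds). Time passes only in rows, so rows that repeat a pose let the fingers close. It gives the time, the measured TCP pose, the force, the opening and the grip force at its end, in the units of the state.
- robot.get_state(): the state, without advancing time (a new reading comes with each control period).
- robot.get_image(name): name is "scene" or "top" or "wrist"; returns (picture, depth): 384x512x3 uint8, red, green, blue; 384x512 float32, m along the optical axis (not along the pixel's ray), 0 where there is no reading.
- robot.calibration(name): a dict with "fov_y" (degrees; the focal length in pixels is half the picture's height over the tangent of half this angle, whatever the lens; pixels are square), "cx", "cy" (the principal point, pixels), "k1" (the pictures are not rectified: a ray, as slopes to the right and down, at radius r is drawn at 1 + k1 r^2 times it, then the intrinsics apply), "extrinsics" (4x4, takes a point from world to camera coordinates). Camera axes: x right, y up, looking along -z (the intrinsics and any distortion apply to the point x, -y, -z); pixel columns grow to the right and rows downward; lengths in m; the calibration is good to about 2 mm. A picture is of the moment at which its call begins: read the wrist's pose just before it. calibration takes no time and is no camera call; for the wrist camera it gives the pose at the moment of the call.
- robot.hand_in(): hands the job in; it is judged then, once.
The state is a dict: "time_s": time; "joint_positions": joint angles; "qd": joint speeds; "joint_efforts": joint torques, N m; "ee_pos": TCP position; "eef_rot": TCP orientation; "contact_force": force on the tool from outside, world axes, zero at the start; "ft_torque": the same for the moment, N m; "opening": finger opening in m; "finger_force": force on a finger pad.
Only numpy, scipy, OpenCV 4.12 (cv2) and the standard library are available. Lean on these libraries where they do the work, as an engineer would, in place of code of your own. Each camera call takes 0.05 s, during which the arm holds its last target. There are 200 camera calls.

TASK

Finish tightening the four wing bolts on the filter holder's lid, turning them clockwise only with the orange T-handle wrench: one opposite pair already stands near the half mark (yellow tick), so first bring each of the two loose bolts up to the half mark too, then go round again in cross order, taking one opposite pair fully home (green tick) before the other pair. Then stand the wrench upright back in the blue tray and let go; keep the gripper off the holder and leave the racks and the bottle where they are.

Things in the scene. Friction and masses are not known exactly. Their poses are not given: they have to be found in the camera images.
- holder: round stainless filter holder fixed to the bench, 230 mm diameter, flat lid top 80 mm above the bench; origin under its centre, z up. A port stub 26 mm in diameter and 20 mm tall stands in the lid's middle. Four wing bolts stand on the lid in a ring; beside each, painted on the lid, a yellow tick (half mark) and a green tick (fully home).
- wrench: orange T-handle socket wrench standing upright in the blue tray, 120 mm tall, about 0.28 kg, loose. Origin at the centre of its foot, z up, x along both the handle and the slot; half a turn makes no difference. A 14 mm shaft joins the handle to a 54 mm disc (22 to 34 mm above the foot) with two jaws below.
- wrench_handle (a point): middle of the wrench's handle, 101 mm above its foot. The handle is an upright flat bar, orange with black ends: 80 mm long (x), 14 mm thick (y), from 82 to 120 mm above the foot.
- wrench_slot (a point): middle of the wrench's slot at the foot. Two jaws, each 60 mm long (x), 13 mm thick and 22 mm tall, leave between them a slot 14 mm wide (y) and 22 mm deep, open below and at both ends, that fits over a bolt's wing with about 0.08 rad of play either way.
- tray: shallow blue tray fixed to the bench, 150 x 150 mm outside, walls 4 mm thick and 14 mm tall, floor 4 mm thick; origin under its centre. The wrench's home.
- tip_rack: bystander: clear and pink pipette tip rack, 85 x 125 mm, 61 mm tall, loose
- tube_rack: bystander: yellow rack of capped tubes, 75 x 200 mm, 68 mm tall, loose
- bottle: bystander: glass jar with blue cap, 68 mm diameter, 130 mm tall, loose
- bolt_a (a joint): wing bolt a, axis vertical, 80 mm from the lid's centre in the holder's +x direction. Grows (rad) as tightened, clockwise from above: 0 loose (red end of wing towards lid's centre), 0.785 half mark (red end at yellow tick), 1.571 fully home (green tick), a hard stop. Friction about 0.1 N m; stays where left, does not rise or sink. Starts near the half mark. Opposite bolt_c.
- bolt_a_top (a point): top face of the wing of bolt a, on the bolt's axis, 103 mm above the table. The wing is a plain upright bar 50 mm long (along this point's x axis, red half at +x), 10 mm thick (y) and 20 mm tall, standing on a 3 mm washer of 38 mm diameter on the lid. It turns with the bolt; z up.
- bolt_b (a joint): wing bolt b, axis vertical, 80 mm from the lid's centre in the holder's +y direction. Grows (rad) as tightened, clockwise from above: 0 loose (red end of wing towards lid's centre), 0.785 half mark (red end at yellow tick), 1.571 fully home (green tick), a hard stop. Friction about 0.1 N m; stays where left, does not rise or sink. Starts loose. Opposite bolt_d.
- bolt_b_top (a point): top face of the wing of bolt b, on the bolt's axis, 103 mm above the table. The wing is a plain upright bar 50 mm long (along this point's x axis, red half at +x), 10 mm thick (y) and 20 mm tall, standing on a 3 mm washer of 38 mm diameter on the lid. It turns with the bolt; z up.
- bolt_c (a joint): wing bolt c, axis vertical, 80 mm from the lid's centre in the holder's -x direction. Grows (rad) as tightened, clockwise from above: 0 loose (red end of wing towards lid's centre), 0.785 half mark (red end at yellow tick), 1.571 fully home (green tick), a hard stop. Friction about 0.1 N m; stays where left, does not rise or sink. Starts near the half mark. Opposite bolt_a.
- bolt_c_top (a point): top face of the wing of bolt c, on the bolt's axis, 103 mm above the table. The wing is a plain upright bar 50 mm long (along this point's x axis, red half at +x), 10 mm thick (y) and 20 mm tall, standing on a 3 mm washer of 38 mm diameter on the lid. It turns with the bolt; z up.
- bolt_d (a joint): wing bolt d, axis vertical, 80 mm from the lid's centre in the holder's -y direction. Grows (rad) as tightened, clockwise from above: 0 loose (red end of wing towards lid's centre), 0.785 half mark (red end at yellow tick), 1.571 fully home (green tick), a hard stop. Friction about 0.1 N m; stays where left, does not rise or sink. Starts loose. Opposite bolt_b.
- bolt_d_top (a point): top face of the wing of bolt d, on the bolt's axis, 103 mm above the table. The wing is a plain upright bar 50 mm long (along this point's x axis, red half at +x), 10 mm thick (y) and 20 mm tall, standing on a 3 mm washer of 38 mm diameter on the lid. It turns with the bolt; z up.
There are look-alikes about, which are no part of the job. Several things have the shape of the tray; the one meant has the colours described above.

How it is judged (in metres and radians):
On the way, in this order (a step that is already met when the one before it is completed fails the run):
1. all four bolts stand about the half mark (0.5 to 1.15 rad) (value of joint bolt_a between 0.5 and 1.15 rad and value of joint bolt_b between 0.5 and 1.15 rad and value of joint bolt_c between 0.5 and 1.15 rad and value of joint bolt_d between 0.5 and 1.15 rad), for 0.1 s.
2. one opposite pair is fully home (above 1.40 rad), the other pair still about the half mark (below 1.15 rad) (((value of joint each of bolt_a, bolt_c above 1.4 rad and value of joint each of bolt_b, bolt_d below 1.15 rad) or (value of joint each of bolt_b, bolt_d above 1.4 rad and value of joint each of bolt_a, bolt_c below 1.15 rad))), for 0.1 s.
3. all four bolts are fully home (above 1.40 rad) (value of joint each of bolt_a, bolt_b, bolt_c, bolt_d above 1.4 rad), for 0.1 s.
At the end, for the whole second after the job is handed in: All bolts fully home (above 1.40 rad); wrench released, at rest, upright (tilt under 0.1 rad) on the blue tray's floor (axis within 55 mm of the tray's centre along its x and y, foot under 12 mm above the bench); racks and bottle upright (tilt under 0.15 rad) (all of step 3 and angle between wrench's own z axis and vertical below 0.1 rad and x of wrench in the frame of tray between -0.055 and 0.055 m and y of wrench in the frame of tray between -0.055 and 0.055 m and height (world z) of wrench below 0.012 m and linear speed of wrench below 0.02 m/s and angle between each of tip_rack, tube_rack, bottle's own z axis and vertical below 0.15 rad); the robot touches nothing.
It fails at once if a bolt is taken past the half mark (above 1.15 rad) while any other is still short of it (below 0.5 rad) (value of joint any of bolt_a, bolt_b, bolt_c, bolt_d above 1.15 rad and value of joint any of bolt_a, bolt_b, bolt_c, bolt_d below 0.5 rad).
It fails at once if two neighbouring bolts are past the half mark (above 1.15 rad) while neither of the bolts opposite them is: not in cross order ((value of joint each of bolt_a, bolt_b above 1.15 rad and value of joint each of bolt_c, bolt_d below 1.15 rad) or (value of joint each of bolt_b, bolt_c above 1.15 rad and value of joint each of bolt_d, bolt_a below 1.15 rad) or (value of joint each of bolt_c, bolt_d above 1.15 rad and value of joint each of bolt_a, bolt_b below 1.15 rad) or (value of joint each of bolt_d, bolt_a above 1.15 rad and value of joint each of bolt_b, bolt_c below 1.15 rad)).
It fails at once if the fingers or the arm press on the filter holder or its bolts (above 2 N) (contact force between any of the fingers, the arm and holder above 2 N).
It fails at once if tip rack, tube rack or bottle moved by more than 30 mm (distance of any of tip_rack, tube_rack, bottle from where it was at the start of the episode above 0.03 m).
It also fails if it takes over 72 s, if anything falls off the work surface, if the arm or the gripper's body presses on something with over 40 N, if the wrist force passes 120 N, or if a joint passes its speed limit or range.

## Working session

There is one attempt and no reset: what is moved stays moved. The work goes in short steps, Python scripts to look and compute and a tool call to move; the robot and the scene stay as the last step left them, time stands still between calls to the robot, and variables do not carry over. Pictures are saved under pics/ and viewed, at most 10 in all, crops included, and the job is handed in when it is done.

Besides the shell and the picture viewer there is one more tool, called by a JSON object that holds its "op" and its "data", one argument or row to a line. arm_command: Moves the arm, as the interface text tells. Shift numbers are shares of 0.4 m and turn numbers shares of 180 degrees, none past 1 either way. Its arguments: {"type":"object","properties":{"increments":{"type":"array"},"force":{"type":"number"}},"required":["increments"]}

```bash
mkdir -p pics; ls; cat > h.py <<'E'
import numpy as np, cv2
from station import robot
from scipy.spatial.transform import Rotation as R
def K(c,shape=(384,512)):
    f=shape[0]/2/np.tan(np.radians(c['fov_y'])/2); return f
def ray(c,uv):
    f=K(c); uv=np.atleast_2d(np.asarray(uv,float))
    d=np.c_[(uv[:,0]-c['cx'])/f,(uv[:,1]-c['cy'])/f]; s=d.copy()
    for _ in range(20): s=d/(1+c['k1']*(s**2).sum(1,keepdims=True))
    T=np.linalg.inv(np.array(c['extrinsics']))
    v=np.c_[s[:,0],-s[:,1],-np.ones(len(s))]
    return T[:3,3],v@T[:3,:3].T,v
def onplane(c,uv,z):
    o,d,_=ray(c,uv); t=(z-o[2])/d[:,2]; return o+d*t[:,None]
def cloud(c,uv,depth):
    o,d,_=ray(c,uv); uv=np.atleast_2d(uv).astype(int)
    return o+d*depth[uv[:,1],uv[:,0]][:,None]
def proj(c,P):
    f=K(c); E=np.array(c['extrinsics']); P=np.atleast_2d(P); q=P@E[:3,:3].T+E[:3,3]
    s=np.c_[q[:,0]/-q[:,2],-q[:,1]/-q[:,2]]; r2=(s**2).sum(1,keepdims=True); s=s*(1+c['k1']*r2)
    return s*f+[c['cx'],c['cy']]
def shot(n,fn):
    c=robot.calibration(n); im,d=robot.get_image(n); np.savez('pics/'+fn+'.npz',im=im,d=d,**{k:np.array(v) for k,v in c.items()})
    cv2.imwrite('pics/'+fn+'.png',im[:,:,::-1]); return c,im,d
def load(fn):
    z=np.load('pics/'+fn+'.npz'); c={k:(float(z[k]) if z[k].ndim==0 else z[k]) for k in z if k not in('im','d')}
    return c,z['im'],z['d']
E
python3 - <<'E'
from h import *
print(robot.get_state(), robot.tip_reach)
a=[shot(n,n+'0') for n in('top','scene')]
for c in a: print(c[0])
cv2.imwrite('pics/both.png',cv2.resize(np.vstack([x[1] for x in a])[:,:,::-1],None,fx=.78,fy=.78))
E
```

```text
pics
{'time_s': 0.0, 'joint_positions': array([-75.89261714,  19.07366957,  -3.70640942,  83.70778371,
         1.23728246,  77.34124551,  -5.06910371]), 'qd': array([-0.01314819, -0.0347564 ,  0.00948479,  0.02592627,  0.00131267,
        0.02554105, -0.04093406]), 'joint_efforts': array([-6.48541572e-04, -6.25458884e+01,  4.87060763e-02, -3.91598082e+01,
        1.61468057e-02,  9.84753133e-03, -1.44169690e-05]), 'ee_pos': array([0.16590811, 0.60219669, 0.23848259]), 'eef_rot': array([-1.79917216e+02,  3.69933778e-03,  1.64599892e+02]), 'contact_force': array([0.20823595, 0.51257492, 0.06597609]), 'ft_torque': array([ 0.07272564, -0.03547309,  0.03690375]), 'finger_force': 0.0, 'opening': 0.08543523410999179} 0.008
{'fov_y': 50.16341772677696, 'cx': 255.6536958396302, 'cy': 188.83088714864417, 'k1': 0.021604342522929, 'extrinsics': array([[-0.00203527, -0.99990813, -0.01340099,  0.03065226],
       [ 0.99707493, -0.00305302,  0.0763693 , -0.48648315],
       [-0.0764032 , -0.01320636,  0.99698954, -1.23728126],
       [ 0.        ,  0.        ,  0.        ,  1.        ]])}
{'fov_y': 49.33782343855476, 'cx': 256.14277380990245, 'cy': 195.64101666774457, 'k1': 0.05306224095186624, 'extrinsics': array([[-1.97249959e-01,  9.80353226e-01,  7.92312007e-05,
         5.69365345e-02],
       [-6.26142587e-01, -1.26043921e-01,  7.69453306e-01,
         2.43993288e-01],
       [ 7.54346018e-01,  1.51725023e-01,  6.38703063e-01,
        -1.80486824e+00],
       [ 0.00000000e+00,  0.00000000e+00,  0.00000000e+00,
         1.00000000e+00]])}
```

View pics/top0.png

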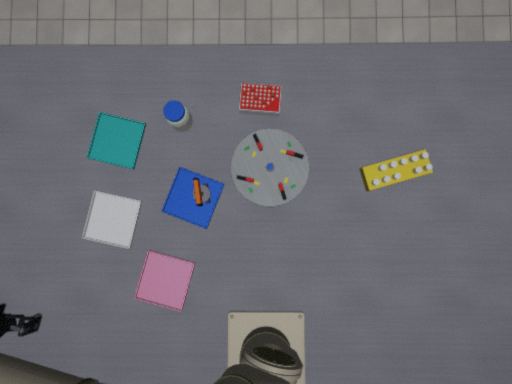

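View pics/scene0.png

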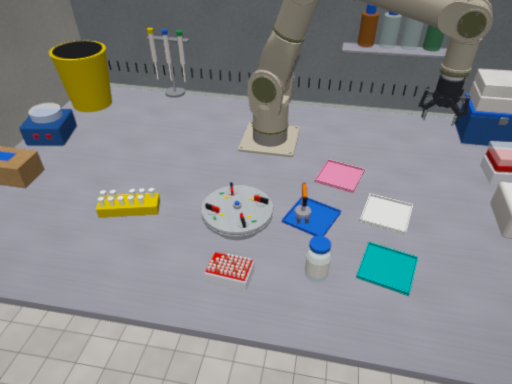

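The top view shows four tray-shaped things: teal (117,140), white (112,219), pink (165,280) and blue (193,198). The blue one fits, since it has the stated colour and holds the orange wrench at (198,192). The holder is at (270,167), with bolts near (258,142), (292,154), (283,191) and (248,181). The bottle is at (176,113), the tip rack at (261,98) and the tube rack at (397,170).

```bash
cat > m.py <<'E'
from h import *
c,im,d=load('top0')
hsv=cv2.cvtColor(im,cv2.COLOR_RGB2HSV)
crop=im[120:232,155:315]; cv2.imwrite('pics/crop.png',cv2.resize(crop,None,fx=5,fy=5,interpolation=cv2.INTER_CUBIC)[:,:,::-1])
# lid
roi=np.zeros(d.shape,bool); roi[115:220,225:315]=1
P=cloud(c,np.argwhere(np.ones_like(d))[:,::-1],d).reshape(*d.shape,3)
lid=roi&(P[...,2]>0.06)&(d>0)
cnt=max(cv2.findContours(lid.astype(np.uint8),0,1)[0],key=cv2.contourArea)
el=cv2.fitEllipse(cnt); ctr=onplane(c,[el[0]],0.08)[0]; print('lid',el,ctr, 'z',np.median(P[lid][:,2]))
q=onplane(c,cnt[:,0],0.08); print('circle',cv2.minEnclosingCircle(q[:,:2].astype(np.float32)))
S,V,H=hsv[...,1],hsv[...,2],hsv[...,0]
red=roi&((H<8)|(H>172))&(S>150); red[:120]=0
black=roi&(V<60); yel=roi&(H>20)&(H<35)&(S>100); grn=roi&(H>40)&(H<80)&(S>100)
def blobs(m,z,n):
    k,l,s,ce=cv2.connectedComponentsWithStats(m.astype(np.uint8))
    for i in range(1,k):
        if s[i,4]>=4:
            p=onplane(c,[ce[i]],z)[0]; v=p-ctr
            print(n,ce[i].round(1),s[i,4],p.round(4),'r %.4f ang %.1f'%(np.hypot(*v[:2]),np.degrees(np.arctan2(v[1],v[0]))))
blobs(red,.103,'red');blobs(black,.103,'black');blobs(yel,.08,'yel');blobs(grn,.08,'grn')
blue=(H>105)&(H<125)&(S>150); blue[:,:155]=0;blue[:165]=0;blue[:,230:]=0
cn=max(cv2.findContours(blue.astype(np.uint8),0,1)[0],key=cv2.contourArea)
q=onplane(c,cn[:,0],0.014); r=cv2.minAreaRect((q[:,:2]*1000).astype(np.float32)); print('tray',r)
t=np.zeros_like(roi);t[165:230,155:230]=1
hd=t&(P[...,2]>0.1)&(d>0)
pts=P[hd]; print('handle top',hd.sum(),pts.mean(0),cv2.minAreaRect((pts[:,:2]*1000).astype(np.float32)),pts[:,2].max())
org=t&((H<18))&(S>150)
q=onplane(c,np.argwhere(org)[:,::-1],.12); print('orange',org.sum(),cv2.minAreaRect((q[:,:2]*1000).astype(np.float32)))
E
python3 m.py
```

```text
lid ((269.43341064453125, 166.90904235839844), (76.85185241699219, 77.2273941040039), 89.53447723388672) [ 0.5460077  -0.01180744  0.08      ] z 0.07960658646712615
circle ((0.5467516183853149, -0.011108520440757275), 0.114707812666893)
red [259.1 145.3] 25 [0.6057 0.0181 0.103 ] r 0.0667 ang 26.6
red [290.4 152.8] 27 [ 0.5835 -0.0718  0.103 ] r 0.0708 ang -58.0
red [249.3 179.5] 23 [0.5069 0.0463 0.103 ] r 0.0700 ang 124.0
red [280.6 186.7] 21 [ 0.4861 -0.0429  0.103 ] r 0.0675 ang -152.6
black [255.7 137.8] 20 [0.6276 0.0279 0.103 ] r 0.0908 ang 25.9
black [298.1 155.2] 26 [ 0.5766 -0.0937  0.103 ] r 0.0875 ang -69.5
black [240.8 177.5] 22 [0.5126 0.0707 0.103 ] r 0.0890 ang 112.0
black [283.2 194.7] 23 [ 0.4632 -0.0502  0.103 ] r 0.0913 ang -155.1
yel [283. 151.] 13 [ 0.5928 -0.0517  0.08  ] r 0.0615 ang -40.5
yel [253.5 153.9] 14 [0.5847 0.0347 0.08  ] r 0.0605 ang 50.2
yel [285.5 179.9] 14 [ 0.5078 -0.0584  0.08  ] r 0.0603 ang -129.3
yel [256.  182.5] 14 [0.5004 0.0276 0.08  ] r 0.0603 ang 139.2
grn [288.8 143.9] 11 [ 0.6137 -0.0689  0.08  ] r 0.0886 ang -40.2
grn [246.7 147.8] 10 [0.6027 0.0546 0.08  ] r 0.0874 ang 49.5
grn [292.4 185.9] 9 [ 0.4901 -0.0785  0.08  ] r 0.0870 ang -130.0
grn [250.3 189.6] 10 [0.4797 0.0442 0.08  ] r 0.0868 ang 139.8
tray ((461.84429931640625, 223.89193725585938), (148.95596313476562, 147.60350036621094), 68.79197692871094)
handle top 165 [0.47223784 0.19325703 0.12045465] ((473.3208312988281, 194.6320343017578), (80.41361999511719, 14.69093132019043), 8.337845802307129) 0.12936609621034045
orange 125 ((471.96014404296875, 192.38365173339844), (71.5159683227539, 15.136693000793457), 6.2316083908081055)
```

View pics/crop.png

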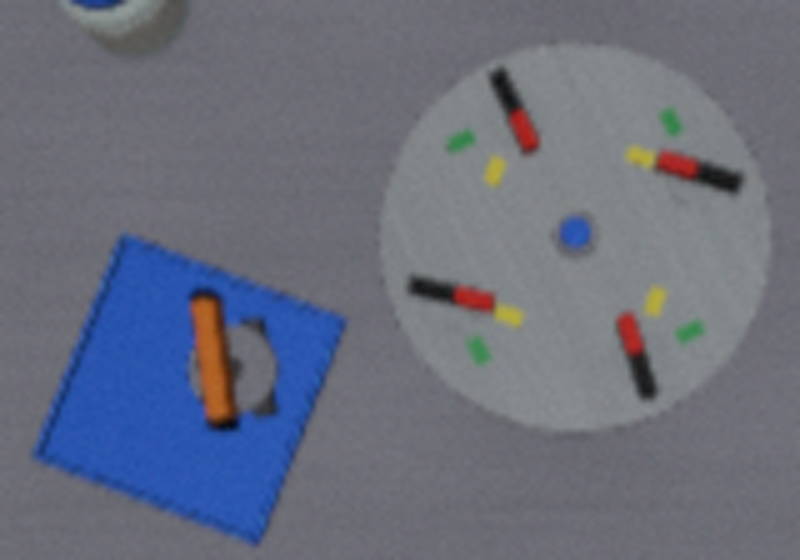

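The enlarged crop confirms the blue tray with the orange wrench: the handle runs from (203,295) to (224,425), yaw about 8°. Two wings point radially, so those bolts are loose: upper-left (510,108) and lower (638,358). The other two, at (700,172) and (450,292), point at their yellow ticks. I'll move to a point above the wrench for a closer look.

{"op": "arm_command", "data": {
  "increments": [
    [1,[-0.96,-0.79,-0.3],-0.133],
    [1,[-0.96,-0.79,-0.3],-0.133],
    [1,[-0.96,-0.79,-0.3],-0.133],
    [1,[-0.96,-0.79,-0.3],-0.133],
    [1,[-0.96,-0.79,-0.3],-0.133],
    [1,[-0.96,-0.79,-0.3],-0.133],
    [1,[-0.96,-0.79,-0.3],-0.133],
    [1,[-0.96,-0.79,-0.3],-0.133],
    [1,[-0.96,-0.79,-0.3],-0.133],
    [1,[-0.96,-0.79,-0.3],-0.133],
    [1,[-0.96,-0.79,-0.3],-0.133],
    [1,[-0.96,-0.79,-0.3],-0.133]
  ]
}}

```text
time_s: 1.1
ee_pos: [0.446, 0.2037, 0.3568]
eef_rot: [180.0, -0.0, -171.5]
contact_force: [1.4, 0.1, 0.5]
opening: 0.0854
finger_force: 0.0
```

{"op": "arm_command", "data": {
  "increments": [
    [1,[0,0,0],0],
    [1,[0,0,0],0],
    [1,[0,0,0],0],
    [1,[0,0,0],0],
    [1,[0,0,0],0]
  ]
}}

```text
time_s: 1.52
ee_pos: [0.4446, 0.2068, 0.356]
eef_rot: [-180.0, -0.0, -171.3]
contact_force: [0.3, 0.4, -0.1]
opening: 0.0854
finger_force: 0.0
```

```bash
cat >> h.py <<'E'
def go(x,y,z,yaw,s=None):
    s=s or robot.get_state(); p=np.array(s['ee_pos']); ps=s['eef_rot'][2]; a=np.radians(ps)
    d=np.array([x,y,z])-p
    t=np.array([np.cos(a)*d[0]+np.sin(a)*d[1],np.sin(a)*d[0]-np.cos(a)*d[1],-d[2]])/.4
    tu=((ps-yaw+180)%360-180)/180
    print('t %.2f pos'%s['time_s'],p.round(4),'yaw %.2f'%ps,'j7 %.1f'%s['joint_positions'][6],'F',np.round(s['contact_force'],1),'open %.4f'%s['opening'],'-> inc',t.round(4),'turn %.4f'%tu,'rows %.1f'%max(np.linalg.norm(d)/.0417,abs(tu)*180/7.16))
E
python3 - <<'E'
from h import *
s=robot.get_state(); print(s['eef_rot'],s['joint_positions'].round(1))
c,im,d=shot('wrist','w1')
T=np.linalg.inv(np.array(c['extrinsics'])); print(T.round(3),c['fov_y'])
go(0.545,-0.012,.4,188,s); go(0.472,0.193,.2,188,s)
E
```

```text
[-1.79991244e+02 -4.42958993e-02 -1.71330773e+02] [-45.5  -0.9  15.1  92.7   0.2  88.2  68.3]
[[-0.15  -0.947 -0.285  0.372]
 [ 0.989 -0.144 -0.043  0.196]
 [-0.    -0.288  0.958  0.489]
 [ 0.     0.     0.     1.   ]] 69.70738755549408
t 1.52 pos [0.4446 0.2068 0.356 ] yaw -171.33 j7 68.3 F [ 0.3  0.4 -0.1] open 0.0854 -> inc [-0.1656 -0.5786 -0.11  ] turn 0.0037 rows 5.9
t 1.52 pos [0.4446 0.2068 0.356 ] yaw -171.33 j7 68.3 F [ 0.3  0.4 -0.1] open 0.0854 -> inc [-0.0624 -0.0444  0.39  ] turn 0.0037 rows 3.8
```

View pics/w1.png

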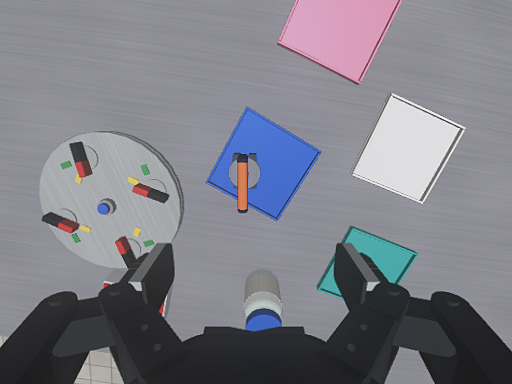

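The wrist view shows the wrench handle upright at (242,183) in the blue tray, and the lid with its four bolts at about (112,200). Next I'll move over the lid for a closer bolt measurement.

{"op": "arm_command", "data": {
  "increments": [
    [1,[-0.05,-0.56,0.06],0],
    [1,[-0.05,-0.56,0.06],0],
    [1,[-0.05,-0.56,0.06],0],
    [1,[-0.05,-0.56,0.06],0],
    [1,[-0.05,-0.56,0.06],0],
    [1,[-0.05,-0.56,0.06],0],
    [1,[-0.05,-0.56,0.06],0],
    [1,[-0.05,-0.56,0.06],0],
    [1,[-0.05,-0.56,0.06],0],
    [1,[-0.05,-0.56,0.06],0]
  ]
}}

```text
time_s: 2.4
ee_pos: [0.4983, -0.011, 0.3324]
eef_rot: [180.0, -0.0, -171.3]
contact_force: [0.2, 0.8, 0.3]
opening: 0.0851
finger_force: 0.0
```

```bash
cat > bolts.py <<'E'
from h import *
def masks(im):
    h=cv2.cvtColor(im,cv2.COLOR_RGB2HSV); H,S,V=[h[...,i] for i in range(3)]
    return ((H<6)|(H>173))&(S>150)&(V>60), V<60, (H>=6)&(H<17)&(S>150)
EXP={'B':(.6171,.0233),'D':(.4735,-.0473),'A':(.5806,-.0838),'C':(.5100,.0598)}
def wings(c,im,exp=EXP,zt=.103):
    """per bolt: minAreaRect of the wing's top-face pixels cast on its top plane"""
    red,blk,_=masks(im); m=(red|blk)
    vv,uu=np.nonzero(m); q=onplane(c,np.c_[uu,vv],zt)[:,:2]; isr=red[vv,uu]; out={}
    for k,e in exp.items():
        w=np.hypot(*(q-e).T)<.036
        if w.sum()<30: continue
        pr=q[w&isr].mean(0); pb=q[w&~isr].mean(0)
        r=cv2.minAreaRect((q[w]*1000).astype(np.float32)); b=cv2.boxPoints(r); e1=b[1]-b[0];e2=b[2]-b[1]
        ax=e1 if np.hypot(*e1)>np.hypot(*e2) else e2
        if ax@(pr-pb)<0: ax=-ax
        out[k]=(np.array(r[0])/1000,np.degrees(np.arctan2(ax[1],ax[0])),np.degrees(np.arctan2(*(pr-pb)[::-1])),np.array(r[1]),(pr+pb)/2)
        print(k,'ctr',out[k][0].round(4),'cen',out[k][4].round(4),'yaw %.1f / %.1f'%out[k][1:3],'size',out[k][3].round(1))
    return out
E
python3 - <<'E'
from bolts import *
c,im,d=shot('wrist','w2'); s=robot.get_state(); go(.5,-.016,.33,188,s)
wings(c,im)
# lid colour/depth
P=cloud(c,np.argwhere(np.ones_like(d))[:,::-1],d).reshape(*d.shape,3)
w=(d>0)&(np.hypot(P[...,0]-.545,P[...,1]+.012)<.2)&(P[...,2]>.074)&(P[...,2]<.09)
q=P[w][:,:2]; print('lid from depth',cv2.minEnclosingCircle(q.astype(np.float32)))
for n in('w1',):
    c1,i1,d1=load(n); o=masks(i1)[2]; o[:140]=0;o[225:]=0;o[:,:200]=0;o[:,280:]=0
    q=onplane(c1,np.argwhere(o)[:,::-1],.12)[:,:2]; print('handle',o.sum(),cv2.minAreaRect((q*1000).astype(np.float32)))
    print('disc depth', )
E
```

```text
t 2.45 pos [ 0.4983 -0.0112  0.3324] yaw -171.30 j7 94.9 F [-0.9 -0.4  1.4] open 0.0853 -> inc [-0.0023 -0.0124  0.0061] turn 0.0039 rows 0.1
B ctr [0.6115 0.0216] cen [0.6151 0.024 ] yaw -154.5 / -150.3 size [54. 10.]
D ctr [ 0.4732 -0.0464] cen [ 0.4726 -0.0453] yaw 15.7 / 9.9 size [48.9  9.5]
A ctr [ 0.5762 -0.0818] cen [ 0.5763 -0.0819] yaw 69.8 / 58.0 size [48.2 15. ]
C ctr [0.5078 0.059 ] cen [0.5074 0.058 ] yaw -101.9 / -95.6 size [48.5 11.5]
lid from depth ((0.5454040169715881, -0.012460105121135712), 0.11514899134635925)
handle 353 ((471.9379577636719, 195.42552185058594), (66.06616973876953, 12.660881996154785), 7.721947193145752)
disc depth
```

View pics/w2.png

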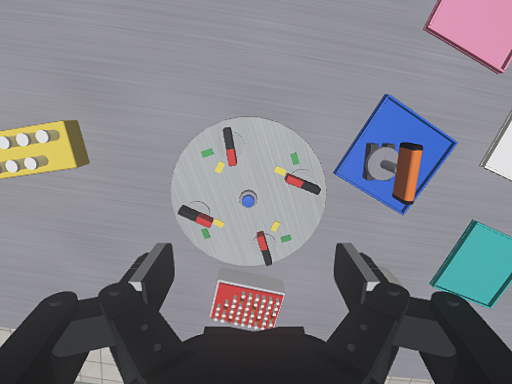

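The lid centre agrees across three measurements at (0.5455, -0.0120), with holder angle about 26°. The bolts are at pixels (230,146), (302,184), (264,247) and (198,216), and the tray and wrench at (395,160). Next I'll go above the wrench and descend.

{"op": "arm_command", "data": {
  "increments": [
    [1,[-0.0135,0.518,0.28],0.004],
    [1,[-0.0135,0.518,0.28],0.004],
    [1,[-0.0135,0.518,0.28],0.004],
    [1,[-0.0135,0.518,0.28],0.004],
    [1,[-0.0135,0.518,0.28],0.004],
    [1,[-0.0135,0.518,0.28],0.004],
    [1,[-0.0135,0.518,0.28],0.004],
    [1,[-0.0135,0.518,0.28],0.004],
    [1,[-0.0135,0.518,0.28],0.004],
    [1,[-0.0135,0.518,0.28],0.004]
  ]
}}

```text
time_s: 3.28
ee_pos: [0.4736, 0.1921, 0.2212]
eef_rot: [180.0, 0.1, -172.3]
contact_force: [-0.8, -0.3, 0.5]
opening: 0.0853
finger_force: 0.0
```

```bash
python3 - <<'E'
from bolts import *
c,im,d=shot('wrist','w3'); go(.472,.1945,.094,188)
o=masks(im)[2]; q=onplane(c,np.argwhere(o)[:,::-1],.124)[:,:2]; q=q[np.hypot(*(q-[.472,.195]).T)<.06]; print('handle',len(q),cv2.minAreaRect((q*1000).astype(np.float32)))
E
```

```text
t 3.33 pos [0.4736 0.192  0.2212] yaw -172.27 j7 72.0 F [0.6 0.9 0. ] open 0.0853 -> inc [0.0031 0.0067 0.3181] turn -0.0015 rows 3.1
handle 726 ((470.6744689941406, 194.1878204345703), (65.8731689453125, 11.598344802856445), 8.290261268615723)
```

{"op": "arm_command", "data": {
  "increments": [
    [1,[0.005,0.006,0.318],-0.003],
    [1,[0.005,0.006,0.318],-0.003],
    [1,[0.005,0.006,0.318],-0.003],
    [1,[0.005,0.006,0.318],-0.003],
    [1,[0.005,0.006,0.318],-0.003],
    [1,[0.005,0.006,0.318],-0.003],
    [-1,[0.005,0.006,0.318],-0.003],
    [-1,[0.005,0.006,0.318],-0.003],
    [-1,[0.005,0.006,0.318],-0.003],
    [-1,[0.005,0.006,0.318],-0.003],
    [-1,[0.005,0.006,0.318],-0.003],
    [-1,[0.005,0.006,0.318],-0.003]
  ],
  "force": 80
}}

```text
time_s: 4.33
ee_pos: [0.4709, 0.195, 0.0936]
eef_rot: [180.0, 0.0, -171.6]
contact_force: [-2.7, -7.4, 18.3]
opening: 0.0132
finger_force: 79.1
```

{"op": "arm_command", "data": {
  "increments": [
    [-1,[0,0,0],0],
    [-1,[0,0,0],0],
    [-1,[0,0,0],0],
    [-1,[0,0,0],0]
  ]
}}

```text
time_s: 4.67
ee_pos: [0.4711, 0.195, 0.0936]
eef_rot: [180.0, 0.0, -171.6]
contact_force: [-0.2, -1.0, 6.2]
opening: 0.0135
finger_force: 78.7
```

```bash
python3 - <<'E'
from h import *
go(.6174,.0231,.21,204)
E
```

```text
t 4.67 pos [0.4711 0.195  0.0936] yaw -171.65 j7 74.5 F [-0.2 -1.   6.2] open 0.0135 -> inc [-0.2996 -0.4783 -0.2909] turn -0.0869 rows 6.1
```

{"op": "arm_command", "data": {
  "increments": [
    [-1,[0,0,-0.33],0],
    [-1,[0,0,-0.33],0],
    [-1,[0,0,-0.33],0],
    [-1,[0,0,-0.33],0],
    [-1,[-0.3,-0.478,-0.33],-0.0925],
    [-1,[-0.3,-0.478,-0.33],-0.0925],
    [-1,[-0.3,-0.478,-0.33],-0.0925],
    [-1,[-0.3,-0.478,-0.33],-0.0925],
    [-1,[-0.3,-0.478,-0.33],-0.0925],
    [-1,[-0.3,-0.478,-0.33],-0.0925],
    [-1,[-0.3,-0.478,-0.33],-0.0925],
    [-1,[-0.3,-0.478,-0.33],-0.0925]
  ]
}}

```text
time_s: 5.67
ee_pos: [0.6172, 0.0212, 0.2235]
eef_rot: [-180.0, -0.1, -155.2]
contact_force: [0.2, 0.4, -2.0]
opening: 0.0131
finger_force: 79.5
```

{"op": "arm_command", "data": {
  "increments": [
    [-1,[0,0,0],0],
    [-1,[0,0,0],0],
    [-1,[0,0,0],0],
    [-1,[0,0,0],0]
  ]
}}

```text
time_s: 6.0
ee_pos: [0.6169, 0.0244, 0.2253]
eef_rot: [180.0, 0.0, -154.9]
contact_force: [-0.0, -0.4, -2.3]
opening: 0.013
finger_force: 79.5
```

```bash
python3 - <<'E'
from bolts import *
c,im,d=shot('wrist','w4'); go(.6174,.0231,.174,205)
wings(c,im)
big=np.vstack([im[:,100:420]]); cv2.imwrite('pics/w4c.png',cv2.resize(im[60:330,110:430],None,fx=2,fy=2)[:,:,::-1])
s=robot.get_state(); ps=s['eef_rot'][2]; print('foot proj',proj(c,[list(s['ee_pos'][:2])+[s['ee_pos'][2]-.09]]))
E
```

```text
t 6.05 pos [0.617  0.0242 0.2254] yaw -154.91 j7 115.2 F [ 0.3 -0.4 -2.7] open 0.0131 -> inc [ 1.000e-04 -2.900e-03  1.284e-01] turn 0.0005 rows 1.2
B ctr [0.6155 0.0271] cen [0.6085 0.0211] yaw -164.4 / -146.2 size [52.7 32.8]
D ctr [ 0.4842 -0.0438] cen [ 0.4797 -0.0438] yaw 15.4 / 6.1 size [27.9  9.8]
A ctr [ 0.5793 -0.0823] cen [ 0.5794 -0.0815] yaw 72.2 / 65.7 size [48.3 11.7]
C ctr [0.5118 0.0581] cen [0.5114 0.0578] yaw -104.2 / -108.6 size [48.8 12.1]
foot proj [[253.34752682 201.90488761]]
```

View pics/w4c.png

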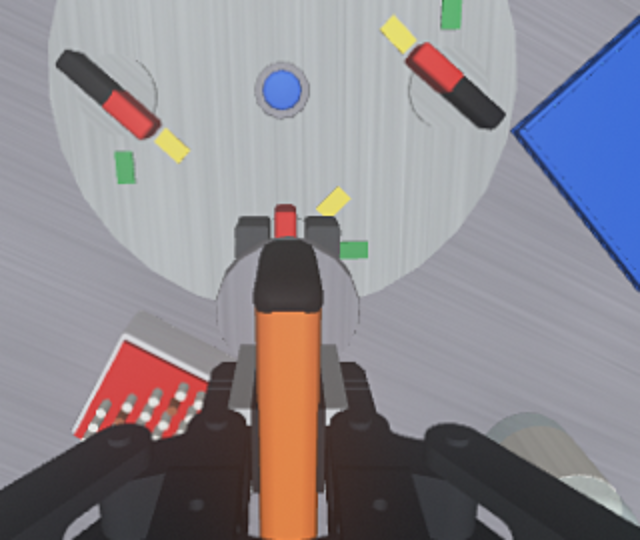

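The crop shows the red wing end at (286,220), midway between the jaws at (253,235) and (322,235), and parallel to them. That means it is aligned, so I'll descend.

{"op": "arm_command", "data": {
  "increments": [
    [-1,[0,-0.003,0.03],0],
    [-1,[0,-0.003,0.05],0],
    [-1,[0,-0.003,0.07],0],
    [-1,[0,-0.003,0.09],0],
    [-1,[0,-0.003,0.11],0],
    [-1,[0,-0.003,0.128],0],
    [-1,[0,-0.003,0.128],0],
    [-1,[0,-0.003,0.128],0]
  ]
}}

```text
time_s: 6.72
ee_pos: [0.6177, 0.0221, 0.1736]
eef_rot: [180.0, -0.0, -155.0]
contact_force: [0.2, 1.7, -3.1]
opening: 0.0133
finger_force: 79.4
```

{"op": "arm_command", "data": {
  "increments": [
    [-1,[0,0,0],0.04],
    [-1,[0,0,0],0.08],
    [-1,[0,0,0],0.12],
    [-1,[0,0,0],0.16],
    [-1,[0,0,0],0.2],
    [-1,[0,0,0],0.235],
    [-1,[0,0,0],0.267],
    [-1,[0,0,0],0.267],
    [-1,[0,0,0],0.267],
    [-1,[0,0,0],0.267]
  ]
}}

```text
time_s: 7.55
ee_pos: [0.6177, 0.0225, 0.1739]
eef_rot: [180.0, -0.0, 157.2]
contact_force: [0.8, 1.5, -4.2]
opening: 0.0132
finger_force: 79.5
```

```bash
python3 - <<'E'
from h import *
print(robot.get_state()['ft_torque'])
go(.6174,.0231,.225,161); go(.4736,-.0471,.225,196)
E
```

```text
[0.5710865  0.02696591 0.03150437]
t 7.55 pos [0.6177 0.0225 0.1739] yaw 157.16 j7 70.9 F [ 0.8  1.5 -4.2] open 0.0132 -> inc [ 0.0013  0.0011 -0.1278] turn -0.0213 rows 1.2
t 7.55 pos [0.6177 0.0225 0.1739] yaw 157.16 j7 70.9 F [ 0.8  1.5 -4.2] open 0.0132 -> inc [ 0.2645 -0.3002 -0.1278] turn -0.2158 rows 5.4
```

{"op": "arm_command", "data": {
  "increments": [
    [-1,[0,0,0],-0.02],
    [-1,[0,0,-0.05],-0.02],
    [-1,[0,0,-0.13],-0.02],
    [-1,[0,0,-0.13],-0.02],
    [-1,[0.264,-0.3,-0.13],-0.218],
    [-1,[0.264,-0.3,-0.13],-0.218],
    [-1,[0.264,-0.3,-0.13],-0.218],
    [-1,[0.264,-0.3,-0.13],-0.218],
    [-1,[0.264,-0.3,-0.13],-0.218],
    [-1,[0.264,-0.3,-0.13],-0.218],
    [-1,[0.264,-0.3,-0.13],-0.218],
    [-1,[0.264,-0.3,-0.13],-0.218]
  ]
}}

```text
time_s: 8.55
ee_pos: [0.4743, -0.0466, 0.2261]
eef_rot: [-180.0, 0.0, -164.0]
contact_force: [0.9, 0.9, -2.8]
opening: 0.0132
finger_force: 79.6
```

{"op": "arm_command", "data": {
  "increments": [
    [-1,[0,0,0],0],
    [-1,[0,0,0],0],
    [-1,[0,0,0],0],
    [-1,[0,0,0],0]
  ]
}}

```text
time_s: 8.88
ee_pos: [0.4738, -0.0468, 0.2258]
eef_rot: [-180.0, -0.0, -163.8]
contact_force: [-0.6, 0.5, -3.2]
opening: 0.0131
finger_force: 79.6
```

```bash
python3 - <<'E'
from bolts import *
c,im,d=shot('wrist','w5'); go(.4736,-.0471,.174,196.5)
cv2.imwrite('pics/w5c.png',cv2.resize(im[60:330,110:430],None,fx=2,fy=2)[:,:,::-1])
c,im,d=shot('top','t5'); wings(c,im)
E
```

```text
t 8.93 pos [ 0.4737 -0.0469  0.2259] yaw -163.83 j7 106.3 F [-0.1 -0.6 -3.6] open 0.0131 -> inc [ 0.0004 -0.0005  0.1296] turn -0.0018 rows 1.2
B ctr [0.6169 0.0227] cen [0.6168 0.0227] yaw 159.5 / 159.9 size [ 8.5 45.9]
C ctr [0.5099 0.0591] cen [0.51  0.059] yaw -102.8 / -103.3 size [47.3  7.8]
```

View pics/w5c.png

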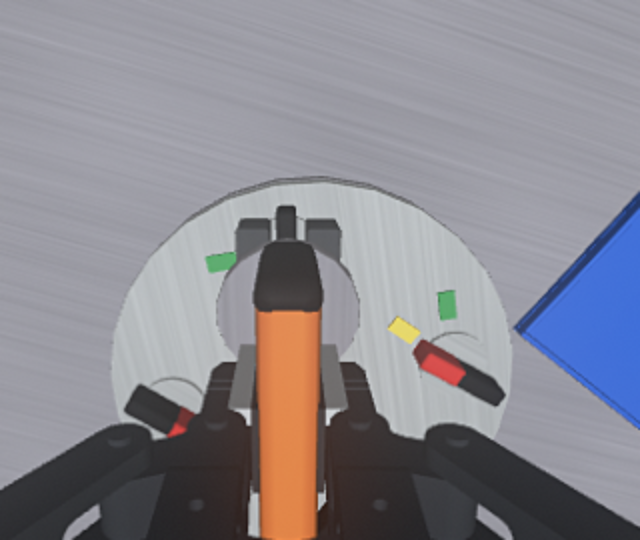

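The wing's black end at (287,220) sits centred between the jaws at (253,235) and (322,235). The top view gives bolt B at about 0.81 rad. Descending on D.

{"op": "arm_command", "data": {
  "increments": [
    [-1,[0,0,0.03],0],
    [-1,[0,0,0.05],0],
    [-1,[0,0,0.07],0],
    [-1,[0,0,0.09],0],
    [-1,[0,0,0.11],0],
    [-1,[0,0,0.129],0],
    [-1,[0,0,0.129],0],
    [-1,[0,0,0.129],0]
  ]
}}

```text
time_s: 9.65
ee_pos: [0.4735, -0.047, 0.1742]
eef_rot: [180.0, -0.0, -163.8]
contact_force: [0.0, -0.3, -2.3]
opening: 0.0132
finger_force: 79.6
```

{"op": "arm_command", "data": {
  "increments": [
    [-1,[0,0,0],0.04],
    [-1,[0,0,0],0.08],
    [-1,[0,0,0],0.12],
    [-1,[0,0,0],0.16],
    [-1,[0,0,0],0.2],
    [-1,[0,0,0],0.215],
    [-1,[0,0,0],0.215],
    [-1,[0,0,0],0.215],
    [-1,[0,0,0],0.215],
    [-1,[0,0,0],0.215]
  ]
}}

```text
time_s: 10.48
ee_pos: [0.4736, -0.0471, 0.1746]
eef_rot: [-180.0, 0.0, 157.6]
contact_force: [-0.1, -1.7, -1.9]
opening: 0.0129
finger_force: 79.6
```

```bash
python3 - <<'E'
from bolts import *
go(.4736,-.0471,.174,113); c,im,d=shot('wrist','w6'); wings(c,im)
E
```

```text
t 10.48 pos [ 0.4736 -0.0471  0.1746] yaw 157.57 j7 69.4 F [-0.1 -1.7 -1.9] open 0.0129 -> inc [ 0.0001 -0.      0.0014] turn 0.2476 rows 6.2
B ctr [0.6201 0.0171] cen [0.6066 0.0253] yaw -154.5 / 155.7 size [71.8 57.8]
D ctr [ 0.4715 -0.0471] cen [nan nan] yaw -21.3 / nan size [45.8 59.8]
A ctr [ 0.5829 -0.0843] cen [ 0.5816 -0.078 ] yaw 79.7 / 134.0 size [71.7 67.1]
C ctr [0.5055 0.0568] cen [0.5067 0.0573] yaw -103.9 / -96.5 size [53.3 15.2]bolts.py:13: RuntimeWarning: Mean of empty slice.
  pr=q[w&isr].mean(0); pb=q[w&~isr].mean(0)
  ret = um.true_divide(
```

{"op": "arm_command", "data": {
  "increments": [
    [-1,[0,0,0],0.04],
    [-1,[0,0,0],0.08],
    [-1,[0,0,0],0.12],
    [-1,[0,0,0],0.16],
    [-1,[0,0,0],0.2],
    [-1,[0,0,0],0.235],
    [-1,[0,0,0],0.25],
    [-1,[0,0,0],0.25],
    [-1,[0,0,0],0.25],
    [-1,[0,0,0],0.25]
  ]
}}

```text
time_s: 11.37
ee_pos: [0.4735, -0.0467, 0.1744]
eef_rot: [-180.0, -0.0, 112.6]
contact_force: [-0.2, -0.6, -1.8]
opening: 0.0127
finger_force: 79.6
```

```bash
python3 - <<'E'
from h import *
print(robot.get_state()['ft_torque'])
go(.6172,.0229,.225,159.8)
E
```

```text
[-0.21311343  0.15773798  0.06000537]
t 11.37 pos [ 0.4735 -0.0467  0.1744] yaw 112.63 j7 24.5 F [-0.2 -0.6 -1.8] open 0.0127 -> inc [ 0.0223  0.3986 -0.1265] turn -0.2620 rows 6.6
```

{"op": "arm_command", "data": {
  "increments": [
    [-1,[0,0,0],-0.018],
    [-1,[0,0,-0.05],-0.018],
    [-1,[0,0,-0.13],-0.018],
    [-1,[0,0,-0.13],-0.018],
    [-1,[0.022,0.399,-0.13],-0.262],
    [-1,[0.022,0.399,-0.13],-0.262],
    [-1,[0.022,0.399,-0.13],-0.262],
    [-1,[0.022,0.399,-0.13],-0.262],
    [-1,[0.022,0.399,-0.13],-0.262],
    [-1,[0.022,0.399,-0.13],-0.262],
    [-1,[0.022,0.399,-0.13],-0.262],
    [-1,[0.022,0.399,-0.13],-0.262]
  ]
}}

```text
time_s: 12.37
ee_pos: [0.6176, 0.0223, 0.2261]
eef_rot: [180.0, -0.0, 159.6]
contact_force: [-0.1, 0.3, -2.9]
opening: 0.0128
finger_force: 79.8
```

{"op": "arm_command", "data": {
  "increments": [
    [-1,[0,0,0],0],
    [-1,[0,0,0],0],
    [-1,[0,0,0],0],
    [-1,[0,0,0],0],
    [-1,[0,0,0],0]
  ]
}}

```text
time_s: 12.78
ee_pos: [0.6176, 0.0224, 0.2266]
eef_rot: [180.0, 0.0, 159.6]
contact_force: [-0.8, -0.3, -3.0]
opening: 0.0133
finger_force: 79.8
```

```bash
python3 - <<'E'
from bolts import *
c,im,d=shot('wrist','w7'); go(.6172,.0229,.174,159.8)
wings(c,im,{k:EXP[k] for k in'ACD'})
# wing end between jaws: columns in the rows beyond the handle
sub=im[155:185,220:300]; red=masks(im)[0][155:185,220:300]; print('red cols',np.nonzero(red)[1].mean()+220 if red.any() else None,red.sum())
cv2.imwrite('pics/w7c.png',cv2.resize(im[60:330,110:430],None,fx=2,fy=2)[:,:,::-1])
E
```

```text
t 12.83 pos [0.6176 0.0223 0.2265] yaw 159.62 j7 71.0 F [-0.6  0.2 -2.4] open 0.0132 -> inc [0.0015 0.0009 0.1313] turn -0.0010 rows 1.3
A ctr [ 0.5787 -0.0819] cen [ 0.5783 -0.0802] yaw 71.5 / 59.5 size [47.8 12.6]
C ctr [0.5117 0.0591] cen [0.5121 0.0585] yaw -104.0 / -111.7 size [48.4 11.2]
D ctr [ 0.477  -0.0444] cen [ 0.477  -0.0445] yaw -64.1 / -76.8 size [15.3 50. ]
red cols 253.6595744680851 141
```

View pics/w7c.png

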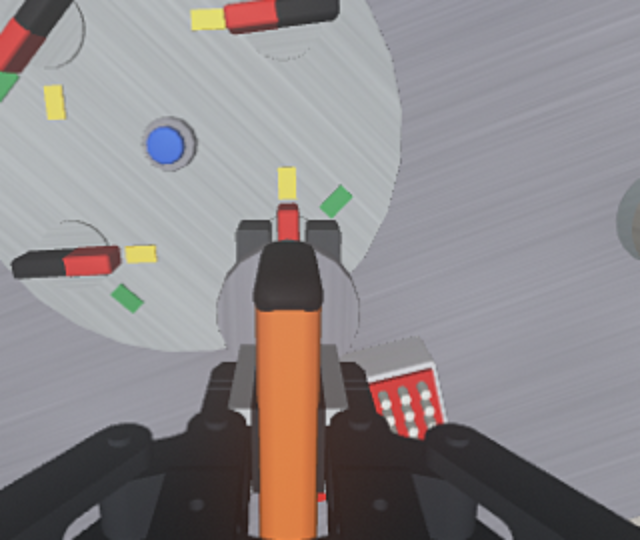

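Bolt D's wing now stands at its green tick (yaw -64°, about 1.57 rad). B's red end at (288,222) is centred between the jaws. I'll descend and turn B home.

{"op": "arm_command", "data": {
  "increments": [
    [-1,[0,0,0.03],0],
    [-1,[0,0,0.05],0],
    [-1,[0,0,0.07],0],
    [-1,[0,0,0.09],0],
    [-1,[0,0,0.11],0],
    [-1,[0,0,0.13],0],
    [-1,[0,0,0.13],0],
    [-1,[0,0,0.13],0]
  ]
}}

```text
time_s: 13.5
ee_pos: [0.6176, 0.0222, 0.174]
eef_rot: [-180.0, -0.0, 159.6]
contact_force: [0.1, -0.5, -2.4]
opening: 0.0134
finger_force: 79.8
```

{"op": "arm_command", "data": {
  "increments": [
    [-1,[0,0,0],0.04],
    [-1,[0,0,0],0.08],
    [-1,[0,0,0],0.12],
    [-1,[0,0,0],0.16],
    [-1,[0,0,0],0.2],
    [-1,[0,0,0],0.235],
    [-1,[0,0,0],0.261],
    [-1,[0,0,0],0.261],
    [-1,[0,0,0],0.261],
    [-1,[0,0,0],0.261]
  ]
}}

```text
time_s: 14.33
ee_pos: [0.6177, 0.0224, 0.1744]
eef_rot: [180.0, -0.0, 112.8]
contact_force: [-0.2, 0.0, -2.7]
opening: 0.013
finger_force: 79.8
```

```bash
python3 - <<'E'
from h import *
print(robot.get_state()['ft_torque'])
go(.5804,-.0836,.225,72)
E
```

```text
[ 0.08446057  0.05654595 -0.00040073]
t 14.33 pos [0.6177 0.0224 0.1744] yaw 112.84 j7 28.0 F [-0.2  0.  -2.7] open 0.0130 -> inc [-0.208  -0.1887 -0.1266] turn 0.2269 rows 5.7
```

{"op": "arm_command", "data": {
  "increments": [
    [-1,[0,0,0],-0.018],
    [-1,[0,0,-0.05],-0.018],
    [-1,[0,0,-0.13],-0.018],
    [-1,[0,0,-0.13],-0.018],
    [-1,[-0.208,-0.189,-0.13],0.23],
    [-1,[-0.208,-0.189,-0.13],0.23],
    [-1,[-0.208,-0.189,-0.13],0.23],
    [-1,[-0.208,-0.189,-0.13],0.23],
    [-1,[-0.208,-0.189,-0.13],0.23],
    [-1,[-0.208,-0.189,-0.13],0.23],
    [-1,[-0.208,-0.189,-0.13],0.23],
    [-1,[-0.208,-0.189,-0.13],0.23]
  ]
}}

```text
time_s: 15.33
ee_pos: [0.5801, -0.0837, 0.2263]
eef_rot: [180.0, -0.0, 71.3]
contact_force: [1.0, -0.0, -3.2]
opening: 0.0129
finger_force: 79.9
```

{"op": "arm_command", "data": {
  "increments": [
    [-1,[0,0,0],0],
    [-1,[0,0,0],0],
    [-1,[0,0,0],0],
    [-1,[0,0,0],0],
    [-1,[0,0,0],0]
  ]
}}

```text
time_s: 15.75
ee_pos: [0.58, -0.0837, 0.2264]
eef_rot: [180.0, -0.0, 71.3]
contact_force: [0.7, -0.9, -3.3]
opening: 0.0132
finger_force: 79.9
```

```bash
cat > chk.py <<'E'
from bolts import *
def chk(fn,x,y,yaw,ks):
    c,im,d=shot('wrist',fn); go(x,y,.174,yaw); wings(c,im,{k:EXP[k] for k in ks})
    r,b,_=masks(im); sub=im[158:176,226:282].astype(int).sum(2)
    h=cv2.cvtColor(im,cv2.COLOR_RGB2HSV)[158:176,226:282]
    rr=r[158:178,235:272]; print('red cols between jaws',(np.nonzero(rr)[1]+235).mean().round(1) if rr.any() else None)
    for v in(166,172): print(v,(im[v,228:280].mean(1)).round().astype(int))
    t,i,_=shot('top',fn+'t'); wings(t,i)
E
python3 -c "
from chk import *
chk('w8',.5804,-.0836,71.5,'BCD')"
```

```text
t 15.80 pos [ 0.58   -0.0836  0.2264] yaw 71.30 j7 -3.2 F [-0.7  0.4 -2.9] open 0.0132 -> inc [0.0005 0.001  0.131 ] turn -0.0011 rows 1.3
B ctr [0.6167 0.0228] cen [0.6164 0.0232] yaw 116.4 / 113.8 size [10.5 48.8]
C ctr [0.514  0.0581] cen [0.5138 0.0574] yaw -103.8 / -117.7 size [48.  15.3]
D ctr [ 0.4786 -0.0458] cen [ 0.4783 -0.0461] yaw -65.0 / -79.4 size [16.8 47.7]
red cols between jaws 253.7
166 [185 184 186 182 179 177 178 180 180 180 180 181 183 183 185 184 183 183
 182 187 129  82  97 103 104 105 104 107 108 107  86 107 183 182 181 183
 181 179 178 178 182 182 184 157 130 128 129 130 130 130 130 126]
172 [191 107  66  69  71  73  73  73  71  72  72  71  70  72  71  69  60 108
 181 185 124 109 127 129 129 128 128 127 127 128 106 109 180 191 128  69
  65  70  69  70  71  71  70  69  68  70  70  69  68  62 111 183]
B ctr [0.6166 0.0233] cen [0.616  0.0233] yaw 116.6 / 116.8 size [ 9.1 46.5]
C ctr [0.5099 0.0591] cen [0.51  0.059] yaw -102.8 / -103.3 size [47.3  7.8]
```

Bolt B is home (yaw 116.5°, about 1.56 rad). A's red end sits at column 253.5, midway between the jaw edges at 245 and 262. I'll descend and turn A home.

{"op": "arm_command", "data": {
  "increments": [
    [-1,[0,0,0.03],0],
    [-1,[0,0,0.05],0],
    [-1,[0,0,0.07],0],
    [-1,[0,0,0.09],0],
    [-1,[0,0,0.11],0],
    [-1,[0,0,0.13],0],
    [-1,[0,0,0.13],0],
    [-1,[0,0,0.13],0]
  ]
}}

```text
time_s: 16.52
ee_pos: [0.5799, -0.0837, 0.1739]
eef_rot: [-180.0, 0.0, 71.3]
contact_force: [0.1, -0.0, -2.8]
opening: 0.0133
finger_force: 79.8
```

{"op": "arm_command", "data": {
  "increments": [
    [-1,[0,0,0],0.04],
    [-1,[0,0,0],0.08],
    [-1,[0,0,0],0.12],
    [-1,[0,0,0],0.16],
    [-1,[0,0,0],0.2],
    [-1,[0,0,0],0.24],
    [-1,[0,0,0],0.271],
    [-1,[0,0,0],0.271],
    [-1,[0,0,0],0.271],
    [-1,[0,0,0],0.271]
  ]
}}

```text
time_s: 17.35
ee_pos: [0.58, -0.0836, 0.1744]
eef_rot: [-180.0, 0.0, 22.7]
contact_force: [0.8, -0.1, -4.0]
opening: 0.0131
finger_force: 79.9
```

```bash
python3 - <<'E'
from h import *
print(robot.get_state()['ft_torque'])
go(.5102,.0596,.225,76.7)
E
```

```text
[-0.13186389 -0.15039518  0.03169923]
t 17.35 pos [ 0.58   -0.0836  0.1744] yaw 22.70 j7 -45.7 F [ 0.8 -0.1 -4. ] open 0.0131 -> inc [-0.0228 -0.3975 -0.1266] turn -0.3000 rows 7.5
```

{"op": "arm_command", "data": {
  "increments": [
    [-1,[0,0,0],-0.018],
    [-1,[0,0,-0.05],-0.018],
    [-1,[0,0,-0.13],-0.018],
    [-1,[0,0,-0.13],-0.018],
    [-1,[-0.023,-0.398,-0.13],-0.3],
    [-1,[-0.023,-0.398,-0.13],-0.3],
    [-1,[-0.023,-0.398,-0.13],-0.3],
    [-1,[-0.023,-0.398,-0.13],-0.3],
    [-1,[-0.023,-0.398,-0.13],-0.3],
    [-1,[-0.023,-0.398,-0.13],-0.3],
    [-1,[-0.023,-0.398,-0.13],-0.3],
    [-1,[-0.023,-0.398,-0.13],-0.3]
  ]
}}

```text
time_s: 18.35
ee_pos: [0.5104, 0.0601, 0.2265]
eef_rot: [-180.0, -0.1, 77.0]
contact_force: [-0.1, 0.5, -2.1]
opening: 0.013
finger_force: 80.9
```

{"op": "arm_command", "data": {
  "increments": [
    [-1,[0,0,0],0],
    [-1,[0,0,0],0],
    [-1,[0,0,0],0],
    [-1,[0,0,0],0],
    [-1,[0,0,0],0],
    [-1,[0,0,0],0]
  ]
}}

```text
time_s: 18.85
ee_pos: [0.5106, 0.0599, 0.2264]
eef_rot: [-180.0, 0.0, 76.4]
contact_force: [-0.5, 0.5, -2.0]
opening: 0.0131
finger_force: 80.9
```

```bash
python3 -c "
from chk import *
chk('w9',.5102,.0596,76.7,'ABD')"
```

```text
t 18.90 pos [0.5106 0.0599 0.2264] yaw 76.46 j7 -20.0 F [ 0.1  0.  -2.9] open 0.0127 -> inc [-0.001  -0.0008  0.131 ] turn -0.0013 rows 1.3
A ctr [ 0.5798 -0.0852] cen [ 0.5916 -0.0725] yaw -34.1 / 45.4 size [61.1 71.4]
B ctr [0.6156 0.0246] cen [0.6157 0.025 ] yaw 115.7 / 115.2 size [10.4 48. ]
D ctr [ 0.4725 -0.0427] cen [nan nan] yaw 9.5 / nan size [70.7 61.9]
red cols between jaws None
166 [188 188 187 181 182 183 185 183 182 179 182 182 183 182 183 183 183 182
 181 191  94  51  56  57  57  57  57  57  53  41 141 187 185 185 186 185
 184 182 183 186 186 181 179 178 179 181 182 183 183 181 182 182]
172 [196 107  63  65  69  69  69  70  69  68  69  69  69  68  70  68  57 110
 186 199  83  57  71  72  71  71  70  69  67  51  97 185 186 195 132  69
  63  69  70  68  69  69  69  69  70  70  69  71  68  62 112 185]
D ctr [ 0.4742 -0.0466] cen [ 0.4745 -0.0479] yaw -63.6 / -62.4 size [ 6.4 46. ]
A ctr [ 0.581  -0.0823] cen [ 0.581  -0.0827] yaw 25.8 / 25.3 size [47.8  9. ]bolts.py:13: RuntimeWarning: Mean of empty slice.
  pr=q[w&isr].mean(0); pb=q[w&~isr].mean(0)
  ret = um.true_divide(
```

A and D are home, and C's wing end at columns 248 to 258 is centred in the 245 to 262 gap. I'll descend and turn C home.

{"op": "arm_command", "data": {
  "increments": [
    [-1,[0,0,0.03],0],
    [-1,[0,0,0.05],0],
    [-1,[0,0,0.07],0],
    [-1,[0,0,0.09],0],
    [-1,[0,0,0.11],0],
    [-1,[0,0,0.13],0],
    [-1,[0,0,0.13],0],
    [-1,[0,0,0.13],0]
  ]
}}

```text
time_s: 19.62
ee_pos: [0.5105, 0.0598, 0.174]
eef_rot: [-180.0, 0.0, 76.5]
contact_force: [0.1, 0.3, -2.2]
opening: 0.0129
finger_force: 80.9
```

{"op": "arm_command", "data": {
  "increments": [
    [-1,[0,0,0],0.04],
    [-1,[0,0,0],0.08],
    [-1,[0,0,0],0.12],
    [-1,[0,0,0],0.16],
    [-1,[0,0,0],0.2],
    [-1,[0,0,0],0.24],
    [-1,[0,0,0],0.275],
    [-1,[0,0,0],0.299],
    [-1,[0,0,0],0.299],
    [-1,[0,0,0],0.299],
    [-1,[0,0,0],0.299]
  ]
}}

```text
time_s: 20.53
ee_pos: [0.5107, 0.0601, 0.1745]
eef_rot: [-180.0, -0.0, 22.8]
contact_force: [0.5, 0.3, -2.3]
opening: 0.013
finger_force: 80.9
```

```bash
python3 - <<'E'
from h import *
print(robot.get_state()['ft_torque'])
go(.465,.218,.225,22.6)
E
```

```text
[0.00880124 0.01502166 0.01816904]
t 20.53 pos [0.5107 0.0601 0.1745] yaw 22.83 j7 -68.3 F [ 0.5  0.3 -2.3] open 0.0130 -> inc [ 0.048  -0.4081 -0.1262] turn 0.0013 rows 4.1
```

{"op": "arm_command", "data": {
  "increments": [
    [-1,[0,0,0],-0.018],
    [-1,[0,0,-0.05],-0.018],
    [-1,[0,0,-0.13],-0.018],
    [-1,[0,0,-0.13],-0.018],
    [-1,[0.048,-0.408,-0.13],0],
    [-1,[0.048,-0.408,-0.13],0],
    [-1,[0.048,-0.408,-0.13],0],
    [-1,[0.048,-0.408,-0.13],0],
    [-1,[0.048,-0.408,-0.13],0],
    [-1,[0.048,-0.408,-0.13],0],
    [-1,[0.048,-0.408,-0.13],0],
    [-1,[0.048,-0.408,-0.13],0]
  ]
}}

```text
time_s: 21.53
ee_pos: [0.466, 0.2164, 0.2265]
eef_rot: [180.0, -0.0, 22.6]
contact_force: [-0.6, 0.5, -2.7]
opening: 0.0132
finger_force: 81.0
```

{"op": "arm_command", "data": {
  "increments": [
    [-1,[0,0,0],0],
    [-1,[0,0,0],0],
    [-1,[0,0,0],0]
  ]
}}

```text
time_s: 21.78
ee_pos: [0.4657, 0.2172, 0.2265]
eef_rot: [-180.0, -0.0, 22.6]
contact_force: [0.0, -0.7, -2.4]
opening: 0.0131
finger_force: 81.0
```

```bash
python3 - <<'E'
from bolts import *
c,im,d=shot('top','t10'); wings(c,im); go(.465,.218,.0945,22.6)
E
```

```text
B ctr [0.616 0.023] cen [0.6159 0.0231] yaw 116.6 / 116.1 size [ 7.8 46.5]
D ctr [ 0.4742 -0.0466] cen [ 0.4743 -0.0477] yaw -63.6 / -62.1 size [ 6.4 46. ]
A ctr [ 0.581  -0.0823] cen [ 0.5811 -0.0828] yaw 25.8 / 25.7 size [47.8  9. ]
C ctr [0.5097 0.0592] cen [0.5098 0.0591] yaw -151.5 / -152.0 size [46.2  6.9]
t 21.83 pos [0.4656 0.2174 0.2265] yaw 22.62 j7 -91.8 F [ 0.6  0.3 -2.9] open 0.0127 -> inc [-0.0008 -0.0019  0.3299] turn 0.0001 rows 3.2
```

All four bolts are home. C reads about 1.53 rad and the other three about 1.56. I'll set the wrench down.

{"op": "arm_command", "data": {
  "increments": [
    [-1,[0,0,0.08],0],
    [-1,[0,0,0.16],0],
    [-1,[0,0,0.23],0],
    [-1,[0,0,0.28],0],
    [-1,[0,0,0.31],0],
    [-1,[0,0,0.325],0],
    [-1,[0,0,0.331],0],
    [-1,[0,0,0.331],0],
    [-1,[0,0,0.331],0],
    [-1,[0,0,0.331],0]
  ]
}}

```text
time_s: 22.67
ee_pos: [0.466, 0.2184, 0.095]
eef_rot: [-180.0, -0.1, 22.7]
contact_force: [0.4, -1.0, -3.3]
opening: 0.0132
finger_force: 81.1
```

{"op": "arm_command", "data": {
  "increments": [
    [-0.4,[0,0,0],0],
    [0,[0,0,0],0],
    [0.5,[0,0,0],0],
    [1,[0,0,0],0],
    [1,[0,0,0],0],
    [1,[0,0,0],0],
    [1,[0,0,0],0],
    [1,[0,0,0],0]
  ]
}}

```text
time_s: 23.33
ee_pos: [0.4654, 0.2179, 0.094]
eef_rot: [-180.0, 0.0, 22.7]
contact_force: [-0.8, 0.1, -0.7]
opening: 0.0856
finger_force: 0.0
```

{"op": "arm_command", "data": {
  "increments": [
    [1,[0,0,-0.1],0],
    [1,[0,0,-0.2],0],
    [1,[0,0,-0.35],0],
    [1,[0,0,-0.5],0],
    [1,[0,0,-0.5],0],
    [1,[0,0,-0.5],0],
    [1,[0,0,-0.5],0],
    [1,[0,0,-0.5],0]
  ]
}}

```text
time_s: 24.0
ee_pos: [0.4651, 0.2179, 0.2934]
eef_rot: [-180.0, 0.0, 22.7]
contact_force: [0.1, -0.2, -0.8]
opening: 0.0857
finger_force: 0.0
```

```bash
python3 - <<'E'
from h import *
s=robot.get_state(); c,im,d=shot('wrist','w11'); c2,i2,d2=shot('scene','s11')
cv2.imwrite('pics/end.png',cv2.resize(np.hstack([im,i2]),(800,300))[:,:,::-1]); print(s['time_s'],s['ee_pos'])
E
```

```text
24.0 [0.46508766 0.21792046 0.2934387 ]
```

View pics/end.png

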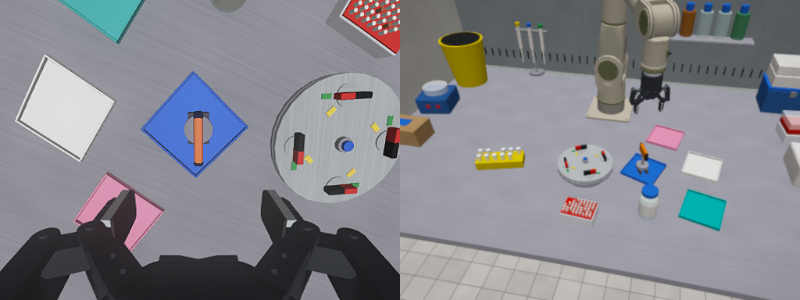

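The wrench stands upright in the middle of the blue tray, at (198,130) in the left half. All the wings point at their green ticks, and the racks and bottle have not moved. Handing in.

```bash
python3 -c "
from station import robot
print(robot.hand_in())"
```

```text
the job is handed in; nothing more can be done
None
```

All four bolts are fully home by camera check (about 1.53 to 1.57 rad), tightened in the required cross order; the wrench stands released in the blue tray, the racks and bottle look unmoved, and the job was handed in at about 24 s (no verdict came back).

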